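# Lock a sieve basket into its bayonet holder

### The job

Hang the steel sieve basket from the tray in the bayonet holder: lower its two lugs through the two gaps in the holder's rim, press it gently down against the sprung ring, and keeping that light pressure turn it clockwise (seen from above) under the hooks until you feel the lugs drop into the hidden locking notches; stop there and let go, so that it hangs straight and locked. Never load the holder with more than 13 N, whether pressing down or turning against a stop, and leave the bottle, the jar and the dish where they stand.

Things in the scene. Friction and masses are not known exactly. Their poses are not given: they have to be found in the camera images.
- sieve: Small steel sieve basket, 0.14 to 0.24 kg: a cup 52 mm in diameter and 48 mm high (rim bead 55 mm, bottom edge chamfered) with two side lugs and a blue handle bar above it. Origin: centre of its underside; z up along its axis, x along lugs and bar. Stands upright on the tray, whose floor is 2 mm above the worktop. The same after half a turn.
- sieve_handle (a point): Centre of the blue handle bar, 75 mm above the sieve's origin. The bar runs along the sieve's x, 56 mm long, 10 mm wide (along y), 14 mm high, with 20 mm clear below it down to the cup's rim.
- sieve_lugs (a point): Point on the sieve's axis midway between its two bayonet lugs, 24 mm above the sieve's origin. The lugs stick out along the sieve's +x and -x, their outer ends 36 mm from the axis, and are 7 mm high and 10 mm wide (along y).
- holder: Bayonet holder, fixed: grey base plate 130x130x10 mm with an upright steel sleeve, 92 mm outside, open at the top. Origin: centre of the underside of the base; z up on the sleeve's axis. It does not give sideways. Inside, a brass ring on a spring lies under two hooked claws; the ring can only move down, it does not turn.
- holder_rim (a point): Centre of the sleeve's top, 68 mm above the holder's origin. The two claws are inward lips, 5 mm thick, opening 59 mm in diameter, underside 63 mm above the holder's origin. Two entry gaps between them, at the holder's +x and -x, are each open 19 degrees to either side, with red marks just outside. Lugs cannot go anticlockwise from the gaps; an end stop lies about 90 degrees clockwise of them.
- holder_ring (a point): Centre of the top of the brass ring at rest, 60 mm above the holder's origin; bore 57 mm. It yields up to 14 mm: about 3 N at first, 0.6 N more per mm. Lugs standing on it in the gaps put the sieve's origin 39.5 mm above the holder's. Push at least 4 mm further down (5.5 N; 6 mm is comfortable) to pass the lugs under the lips, and keep pushing while turning.
- holder_floor (a point): Centre of the ring at the level of the notch floors, 51 mm above the holder's origin. Two opposite notches, 9 mm deep, 13 mm wide, hidden under the lips somewhere 32 to 73 degrees clockwise of the gaps, new each time. There the ring springs up round the lugs, the push vanishes and the walls stop further turning. Lugs on the floor: locked, sieve's origin 30.5 mm above the holder's.
- media_bottle: Bystander: clear media bottle with orange screw cap, 71 mm in diameter, 156 mm high; origin at the centre of its underside.
- powder_jar: Bystander: white square reagent jar with blue cap, 76x76x150 mm; origin at the centre of its underside.
- dish: Bystander: petri dish, 60 mm in diameter, 15 mm high, 16 g; origin at the centre of its underside.
Things that resemble listed ones, but are neither listed nor needed, are in the scene too. Leave any pink or yellow look-alike of the sieve alone.

How it is judged:
On the way:
1. the sieve stands upright in the holder with its lugs pushed down below the claws' lips (horizontal distance between sieve and holder below 0.006 m and z of sieve in the frame of holder below 0.0365 m and angle between sieve's own z axis and vertical below 0.12 rad), for 0.1 s.
At the end, for the whole second after the job is handed in: The sieve hangs locked in the holder: its axis within 6 mm of the holder's, upright within 0.1 rad, its lugs down in the notches (origin 27 to 32.5 mm above the holder's origin), turned at least 0.35 rad from the gaps, at rest and released (horizontal distance between sieve and holder below 0.006 m and z of sieve in the frame of holder between 0.027 and 0.0325 m and angle between the x axis of sieve and the x axis of holder, either way round above 0.35 rad and angle between sieve's own z axis and vertical below 0.1 rad and linear speed of sieve below 0.02 m/s and contact force between the fingers and sieve below 0.1 N); the robot touches nothing.
It fails at once if the sieve is pressed or twisted on the holder with more than 13 N (contact force between sieve and holder above 13 N).
It fails at once if the robot pushes on the holder itself with more than 13 N (contact force between any of the fingers, the arm and holder above 13 N).
It fails at once if the bottle, the jar or the dish is moved by more than 20 mm (distance of any of media_bottle, powder_jar, dish from where it was at the start of the episode above 0.02 m).
It also fails if it takes over 72 s, if anything falls off the work surface, if the arm or the gripper's body presses on something with over 40 N, if the wrist force passes 120 N, or if a joint passes its speed limit or range.

### The arm

A 6-joint arm with a two-finger parallel gripper is mounted at the origin on a cart in front of the work surface, level with it; the furniture and walls round the work are solid. World frame = base frame: x ahead of the robot, y to its left, z up, the work surface at z = 0. Lengths are in m, angles in rad, forces in N, time in s.
With the tool pointing down it reaches from about 0.3 to 0.85 m from the base axis. Payload 4.2 kg.
Tool frame: the origin (TCP) lies on the front face of the gripper's body, between the roots of the fingers; the fingertips stand 78 mm ahead of it and the grasp point (between the pads) lies 60 mm ahead of it (manip.hold_point_z is the distance from the TCP to the grasp point, in m); z points along the fingers, y is the direction in which the jaws open and shut (so a half turn about z gives the same grasp; the last joint's range is limited). The gripper opens to 91 mm and grips with 3 to 60 N. Pads are 32 mm wide; open, the fingers measure 118 mm over their backs; the gripper's body (76 mm by 178 mm) begins 60 mm behind the grasp point.
Start: joints at [1.132, 0.32, 1.565, -0, 1.257, -0.02], TCP at [0.234, 0.525, 0.292] pointing down, gripper open.
Joint ranges: [-3.11, 3.11], [-0.84, 2.01], [0.21, 2.61], [-1.34, 4.49], [0.05, 2.63], [-2.56, 2.56]. Speed limits (rad/s): [2.57, 2.57, 3.14, 3.14, 3.14, 3.14].

### API

Orientations are given as a unit quaternion [w, x, y, z].
In Python, from workcell import state, vision, workorder, manip gives the robot as it stands.
- The arm moves only by the tool arm_command, never from a script. Its arguments are lists of equal length, an entry for each row: "grip": the gripper command: -1 is shut, 1 is fully open, values between are in proportion; "translation": the shift along the tool's x, y, z in m, a list of three; "dr": the turn, a rotation vector about the tool's x, y, z in degrees, a list of three. In form: {"grip": [grip, ...], "translation": [[tx, ty, tz], ...], "dr": [[ax, ay, az], ...]}. A call has 1 to 10 rows; each row is the pose to reach, as a shift and turn from the pose commanded when the call began, along the tool's axes at that moment; what a row does not reach only later rows make up. A row lasts 1/10 s, in which the tool goes at most 50 mm and 8.59 degrees, less where a joint would pass 70% of its speed; a pose out of reach is approached as far as the arm can. A call with a gripper value outside its range is refused whole. The fingers move at their own pace and stop on an object; "newtons" is the grip in N (left out, the last holds). Time passes only in rows, so rows that repeat a pose let the fingers close. It gives the time, the measured TCP pose, the force and the opening at its end, in the units of the state.
- state(): the state, without advancing time (a new reading comes with each control period).
- vision.read_camera(name): name is "side" or "top"; returns a dict with "frame" (420x560x3 uint8, red, green, blue), "fx", "fy", "cx", "cy" (pixels), "position" and "orientation" of the camera in the world. Camera axes: x right, y down, z forward; pixel columns grow to the right and rows downward; lengths in m; the calibration is good to about 2 mm. A picture is of the moment at which its call begins. There is no depth.
- workorder.sign_off(): hands the job in, once; it reports no verdict.
The state is a dict: "time": time; "qpos": joint angles; "joint_velocities": joint speeds; "joint_torque": joint torques, N m; "ee_pos": TCP position; "ee_rot": TCP orientation; "force": force on the tool from outside, world axes, zero at the start; "moment": the same for the moment, N m; "finger_gap": finger opening in m.
Only numpy, scipy, OpenCV 4.12 (cv2) and the standard library are available. Lean on these libraries where they do the work, as an engineer would, in place of code of your own. Each camera call takes 0.05 s, during which the arm holds its last target.

## Working session

There is one attempt and no reset: what is moved stays moved. The work goes in short steps, Python scripts to look and compute and a tool call to move; the robot and the scene stay as the last step left them, time stands still between calls to the robot, and variables do not carry over. Pictures are saved under pics/ and viewed, and the job is handed in when it is done.

Besides the shell and the picture viewer there is one more tool, called after ">>>" by a JSON object that holds its "api" and its "payload". arm_command: Moves the arm, as the interface text tells. Its arguments: {"type":"object","properties":{"grip":{"type":"array"},"translation":{"type":"array"},"dr":{"type":"array"},"newtons":{"type":"number"}},"required":["grip","translation","dr"]}

```bash
mkdir -p pics; ls
cat > h.py <<'E'
import numpy as np, cv2
from scipy.spatial.transform import Rotation as R
def rot(q): return R.from_quat([q[1],q[2],q[3],q[0]])
def ray(c,u,v):
    d=np.array([(u-c['cx'])/c['fx'],(v-c['cy'])/c['fy'],1.0])
    return np.array(c['position']),rot(c['orientation']).apply(d)
def plane(c,u,v,z):
    p,d=ray(c,u,v); return p+d*(z-p[2])/d[2]
def proj(c,P):
    q=rot(c['orientation']).inv().apply(np.array(P)-np.array(c['position']))
    return c['fx']*q[0]/q[2]+c['cx'],c['fy']*q[1]/q[2]+c['cy']
E
python3 - <<'E'
from workcell import state,vision,manip
import cv2,pickle
print(state()); print(manip.hold_point_z)
for n in('top','side'):
    c=vision.read_camera(n); pickle.dump(c,open(n+'0.pkl','wb'))
    cv2.imwrite(f'pics/{n}0.png',c['frame'][:,:,::-1]); print({k:v for k,v in c.items() if k!='frame'})
E
```

```text
pics
{'time': 0.0, 'qpos': array([ 1.13198410e+00,  3.20283284e-01,  1.56567025e+00, -1.84680601e-05,
        1.25740879e+00, -1.99925650e-02]), 'joint_velocities': array([ 9.89525897e-04,  6.69174936e-04, -1.02599190e-03,  7.90632094e-04,
       -5.97939118e-04, -4.68202577e-05]), 'joint_torque': array([-1.77232710e-04, -4.12455153e+01, -2.31971937e+01,  7.28561310e-02,
        4.57430386e-02, -1.28374877e-04]), 'ee_pos': array([0.2336846 , 0.52496754, 0.29142853]), 'ee_rot': array([-1.92656581e-04,  2.07879788e-01,  9.78153981e-01, -8.63654355e-04]), 'force': array([0.40383338, 0.13341974, 0.11754916]), 'moment': array([-0.00286318, -0.00438886,  0.02811557]), 'finger_gap': 0.09107654731807623}
0.0595
{'fx': 408.9399453178259, 'fy': 408.9399453178259, 'cx': 282.29639675958015, 'cy': 217.07998219082452, 'position': array([ 0.36526932, -0.02185273,  1.11037691]), 'orientation': array([ 0.07501552, -0.69464775,  0.71241967, -0.06553922])}
{'fx': 416.7074106582937, 'fy': 416.7074106582937, 'cx': 272.49745623095646, 'cy': 208.0935400201709, 'position': array([ 0.32013881, -0.93441804,  0.74940837]), 'orientation': array([-0.45047365,  0.88304093, -0.11806248,  0.05808154])}
```

View pics/top0.png

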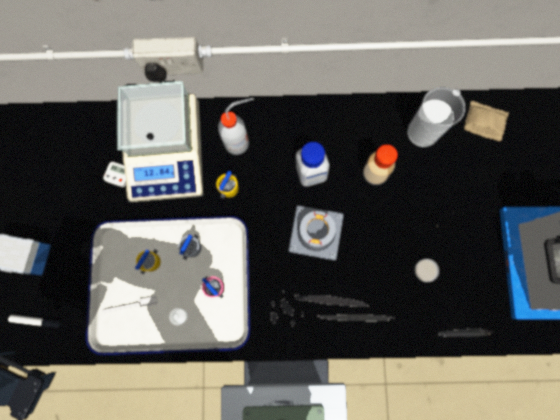

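View pics/side0.png

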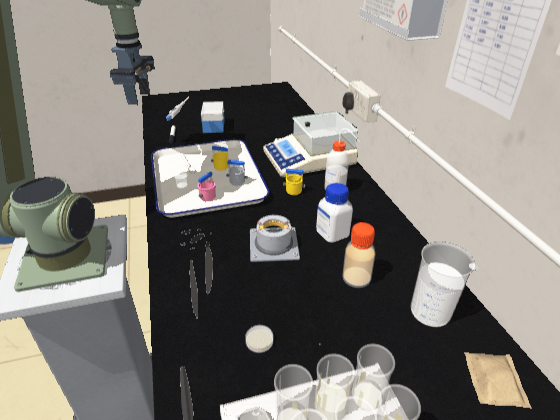

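The top view shows four sieve-like things: yellow at (148,260), yellow at (228,184), pink at (213,286) and grey steel at (190,243). The steel one on the tray fits the description. The holder is at (317,231). I'll confirm with enlarged crops.

Run:
```python
import cv2,numpy as np
t=cv2.imread('pics/top0.png');s=cv2.imread('pics/side0.png')
a=cv2.resize(t[220:310,130:240],(0,0),fx=3.6,fy=3.6,interpolation=cv2.INTER_CUBIC)
b=cv2.resize(t[195:270,280:355],(0,0),fx=3.6,fy=3.6,interpolation=cv2.INTER_CUBIC)
c=cv2.resize(s[140:210,190:260],(0,0),fx=3.6,fy=3.6,interpolation=cv2.INTER_CUBIC)
d=cv2.resize(s[205:270,240:310],(0,0),fx=3.6,fy=3.6,interpolation=cv2.INTER_CUBIC)
o=np.zeros((600,800,3),np.uint8)
o[:324,:396]=a;o[:270,400:670]=b;o[330:582,:252]=c;o[330:564,400:652]=d
cv2.imwrite('pics/crop0.png',o)
```

```text
(no output)
```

View pics/crop0.png

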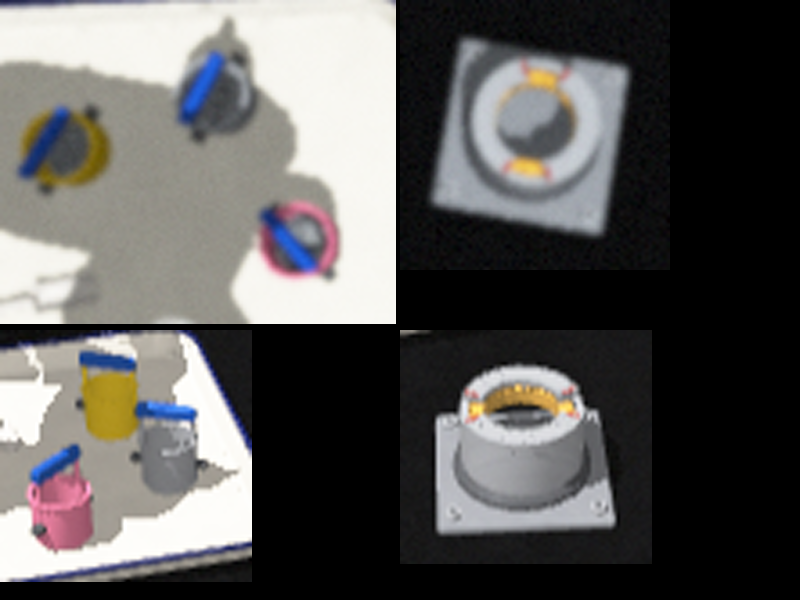

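The crop confirms the steel sieve: blue bar around top (187,243) and side (237,164), lugs showing at both ends. The holder's gaps (brass and red marks) run roughly along image vertical. Next I'll measure both.

```bash
cat > meas.py <<'E'
from h import *
def tri(ca,a,cb,b):
    p,d=ray(ca,*a);q,e=ray(cb,*b)
    A=np.stack([d,-e],1);s=np.linalg.lstsq(A,q-p,rcond=None)[0]
    x,y=p+s[0]*d,q+s[1]*e
    return (x+y)/2,np.linalg.norm(x-y)
def blobs(c,lo,hi,box,minA=5):
    hsv=cv2.cvtColor(c['frame'],cv2.COLOR_RGB2HSV)
    m=cv2.inRange(hsv,lo,hi);mm=np.zeros_like(m);x0,y0,x1,y1=box;mm[y0:y1,x0:x1]=m[y0:y1,x0:x1]
    n,l,st,ce=cv2.connectedComponentsWithStats(mm)
    return mm,[(st[i,4],ce[i],l==i) for i in range(1,n) if st[i,4]>=minA]
E
python3 - <<'E'
from meas import *
import pickle
t=pickle.load(open('top0.pkl','rb'));s=pickle.load(open('side0.pkl','rb'))
def bar(c,box,z):
    m,b=blobs(c,(100,120,60),(130,255,255),box)
    b=max(b,key=lambda k:k[0]);pts=np.argwhere(b[2])[:,::-1].astype(float)
    r=cv2.minAreaRect(pts.astype(np.float32));print('blob',b[0],b[1],r)
    P=np.array([plane(c,*p,z)[:2] for p in pts]);mu=P.mean(0);w,V=np.linalg.eigh(np.cov((P-mu).T));v=V[:,1]
    pr=(P-mu)@v
    return mu,np.degrees(np.arctan2(v[1],v[0])),np.ptp(pr),b[1]
bt=bar(t,(175,228,208,262),.084);bs=bar(s,(226,155,248,175),.079);print(bt,bs);print('tri',tri(t,bt[3],s,bs[3]))
# holder
m,b=blobs(t,(15,90,90),(30,255,255),(295,205,345,260));print('brass top',[(k[0],k[1],plane(t,*k[1],.060)[:2]) for k in b])
m,b=blobs(s,(10,90,90),(30,255,255),(250,210,300,250));print('brass side',[(k[0],k[1]) for k in b])
g=cv2.cvtColor(t['frame'],cv2.COLOR_RGB2GRAY)
mm=np.zeros_like(g);mm[198:268,282:352]=(g[198:268,282:352]>50)*255
cs,_=cv2.findContours(mm,0,1);c=max(cs,key=cv2.contourArea)[:,0].astype(float)
P=np.array([plane(t,*p,.010)[:2] for p in c]);r=cv2.minAreaRect((P*1000).astype(np.float32));print('base rect mm',r)
# rim bright
for th in(150,165,180):
  mm=np.zeros_like(g);mm[198:268,282:352]=(g[198:268,282:352]>th)*255
  cs,_=cv2.findContours(mm,0,1);c=max(cs,key=cv2.contourArea)[:,0].astype(float)
  P=np.array([plane(t,*p,.068)[:2] for p in c]);print(th,'rim',cv2.minEnclosingCircle((P*1000).astype(np.float32)),cv2.fitEllipse((P*1000).astype(np.float32)))
E
```

```text
blob 105 [185.4952381  244.05714286] ((185.50001525878906, 244.00001525878906), (5.366562843322754, 20.124608993530273), 26.56505012512207)
blob 61 [235.39344262 162.06557377] ((235.56155395507812, 162.00770568847656), (15.256272315979004, 3.845076560974121), 7.125016689300537)
(array([0.50938108, 0.23662539]), np.float64(152.22496587615032), np.float64(0.05036698955217231), array([185.4952381 , 244.05714286])) (array([0.50903258, 0.23440475]), np.float64(148.14015459623928), np.float64(0.0534120390686121), array([235.39344262, 162.06557377]))
tri (array([0.51005437, 0.23851447, 0.07663751]), np.float64(0.0006593580725624392))
brass top [(np.int32(36), array([319.22222222, 216.5       ]), array([ 0.57633987, -0.10690725])), (np.int32(6), array([325.5, 222.5]), array([ 0.55993789, -0.12259627])), (np.int32(39), array([315.17948718, 240.74358974]), array([ 0.51267099, -0.09381091]))]
brass side [(np.int32(131), array([272.98473282, 224.19083969]))]
base rect mm ((543.2373046875, -99.99671173095703), (134.35023498535156, 135.0777587890625), 78.01715850830078)
150 rim ((533.1515502929688, -96.77996826171875), 79.43325805664062) ((531.3513793945312, -100.291748046875), (111.87646484375, 128.73358154296875), 36.618412017822266)
165 rim ((548.3627319335938, -111.28291320800781), 56.898841857910156) ((544.6054077148438, -104.63683319091797), (83.52030944824219, 102.80557250976562), 18.919851303100586)
180 rim ((543.5789794921875, -97.17044067382812), 43.567543029785156) ((542.9927368164062, -97.44837188720703), (73.82676696777344, 78.29998016357422), 121.21809387207031)
```

```bash
cat > go.py <<'E'
from h import *
from workcell import state
import sys
def go(x,y,z,yaw):
    s=state();q=rot(s['ee_rot']);p=np.array(s['ee_pos'])
    t=np.radians(yaw);X=np.array([np.cos(t),np.sin(t),0]);Z=np.array([0,0,-1.]);Y=np.cross(Z,X)
    G=R.from_matrix(np.stack([X,Y,Z],1))
    m=q.as_matrix()
    print('t',round(s['time'],2),'pos',p.round(4),'yaw',np.degrees(np.arctan2(m[1,0],m[0,0])).round(2),'tilt',np.degrees(np.arccos(-m[2,2])).round(2),'F',np.round(s['force'],2),'M',np.round(s['moment'],3),'gap',round(s['finger_gap'],4))
    print('translation',q.inv().apply(np.array([x,y,z])-p).round(4),'dr',np.degrees((q.inv()*G).as_rotvec()).round(2))
if __name__=='__main__': go(*map(float,sys.argv[1:]))
E
python3 go.py 0.5097 0.2375 0.21 150
python3 - <<'E'
from meas import *
import pickle
t=pickle.load(open('top0.pkl','rb'));s=pickle.load(open('side0.pkl','rb'))
print('holder proj side',proj(s,[.544,-.1,.068]),proj(t,[.544,-.1,.068]))
for c,box in((t,(295,205,345,260)),(s,(250,205,300,250))):
    hsv=cv2.cvtColor(c['frame'],cv2.COLOR_RGB2HSV);x0,y0,x1,y1=box
    m=((hsv[...,0]<9)|(hsv[...,0]>165))&(hsv[...,1]>60)&(hsv[...,2]>90);mm=np.zeros(m.shape,np.uint8);mm[y0:y1,x0:x1]=m[y0:y1,x0:x1]
    n,l,st,ce=cv2.connectedComponentsWithStats(mm)
    print([(st[i,4],ce[i].round(1),plane(c,*ce[i],.068)[:2].round(4)) for i in range(1,n)])
g=cv2.cvtColor(s['frame'],cv2.COLOR_RGB2GRAY)
mm=np.zeros_like(g);mm[205:270,240:310]=(g[205:270,240:310]>50)*255
cs,_=cv2.findContours(mm,0,1);c=max(cs,key=cv2.contourArea)[:,0]
a=c[c[:,0].argmin()],c[c[:,0].argmax()],c[c[:,1].argmax()];print(a)
sl=[(y,np.where(mm[y])[0].min(),np.where(mm[y])[0].max()) for y in range(213,262,4) if mm[y].any()];print(sl)
E
```

```text
t 0.1 pos [0.2337 0.525  0.2915] yaw 156.01 tilt 0.09 F [-0.19 -0.22  0.05] M [ 0.015  0.017 -0.017] gap 0.0913
translation [-0.3691 -0.1503  0.0817] dr [-0.09  0.    6.01]
holder proj side (np.float64(272.89427120893964), np.float64(224.76572053775078)) (np.float64(317.2917067862551), np.float64(228.22040403688123))
[(np.int32(1), array([315., 214.]), array([ 0.5817, -0.0956])), (np.int32(2), array([324.5, 216. ]), array([ 0.5757, -0.12  ])), (np.int32(1), array([309., 241.]), array([ 0.5113, -0.0774])), (np.int32(1), array([320., 243.]), array([ 0.5054, -0.1054]))]
[(np.int32(2), array([258. , 221.5]), array([ 0.5094, -0.0759])), (np.int32(4), array([286.2, 221.8]), array([ 0.5817, -0.0969])), (np.int32(3), array([260.3, 222.7]), array([ 0.5142, -0.0825])), (np.int32(3), array([260., 229.]), array([ 0.507 , -0.1083])), (np.int32(4), array([287.5, 228. ]), array([ 0.5772, -0.1233]))]
(array([249, 232], dtype=int32), array([299, 259], dtype=int32), array([250, 261], dtype=int32))
[(217, np.int64(261), np.int64(286)), (221, np.int64(257), np.int64(289)), (225, np.int64(256), np.int64(290)), (229, np.int64(250), np.int64(295)), (233, np.int64(250), np.int64(295)), (237, np.int64(250), np.int64(296)), (241, np.int64(250), np.int64(297)), (245, np.int64(250), np.int64(297)), (249, np.int64(250), np.int64(298)), (253, np.int64(250), np.int64(299)), (257, np.int64(250), np.int64(299)), (261, np.int64(250), np.int64(268))]
```

>>> {"api": "arm_command", "payload": {"grip": [0.2,0.2,0.2,0.2,0.2,0.2,0.2,0.2,0.2,0.2], "translation": [[-0.369,-0.15,0.02],[-0.369,-0.15,0.02],[-0.369,-0.15,0.02],[-0.369,-0.15,0.02],[-0.369,-0.15,0.02],[-0.369,-0.15,0.0817],[-0.369,-0.15,0.0817],[-0.369,-0.15,0.0817],[-0.369,-0.15,0.0817],[-0.369,-0.15,0.0817]], "dr": [[0,0,6],[0,0,6],[0,0,6],[0,0,6],[0,0,6],[0,0,6],[0,0,6],[0,0,6],[0,0,6],[0,0,6]]}}

```text
time: 1.1
ee_pos: [0.5103, 0.2368, 0.2091]
ee_rot: [-0.001, 0.26, 0.966, -0.001]
force: [-0.7, 0.7, 0.6]
finger_gap: 0.0547
```

```bash
python3 go.py 0.5097 0.2375 0.137 150
python3 - <<'E'
from workcell import vision
from meas import *
import pickle
o=[]
for n,b in(('top',(150,205,230,280)),('side',(200,110,275,185))):
    c=vision.read_camera(n);pickle.dump(c,open(n+'1.pkl','wb'));x0,y0,x1,y1=b
    o.append(cv2.resize(c['frame'][y0:y1,x0:x1,::-1],(395,395),interpolation=cv2.INTER_CUBIC))
cv2.imwrite('pics/c1.png',np.hstack(o))
E
```

```text
t 1.1 pos [0.5103 0.2368 0.2091] yaw 149.82 tilt 0.18 F [-0.68  0.74  0.63] M [-0.017  0.033 -0.035] gap 0.0547
translation [0.0008 0.0005 0.0721] dr [-0.13 -0.12 -0.18]
```

View pics/c1.png

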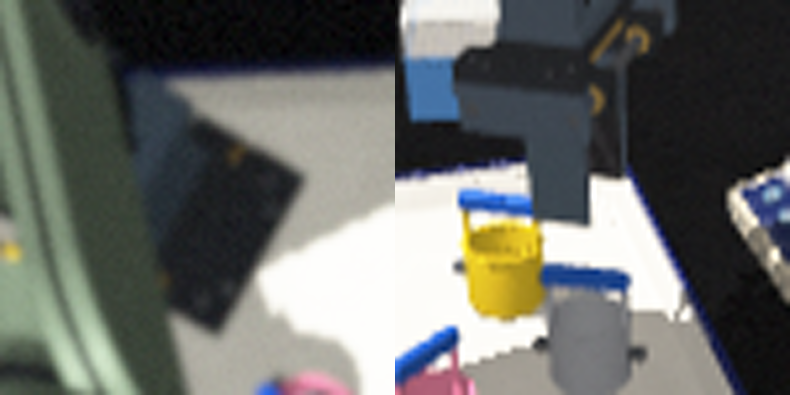

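The side view shows the fingers above and behind the steel sieve's bar (crop (585,275)), with the neighbours clear. Going down and gripping.

>>> {"api": "arm_command", "payload": {"grip": [0.2,0.2,0.2,0.2,-1,-1,-1,-1,-1,-1], "translation": [[0.0008,0.0005,0.035],[0.0008,0.0005,0.06],[0.0008,0.0005,0.072],[0.0008,0.0005,0.072],[0.0008,0.0005,0.072],[0.0008,0.0005,0.072],[0.0008,0.0005,0.072],[0.0008,0.0005,0.072],[0.0008,0.0005,0.072],[0.0008,0.0005,0.072]], "dr": [[0,0,0],[0,0,0],[0,0,0],[0,0,0],[0,0,0],[0,0,0],[0,0,0],[0,0,0],[0,0,0],[0,0,0]], "newtons": 30}}

```text
time: 2.2
ee_pos: [0.5096, 0.239, 0.1388]
ee_rot: [0.0, 0.259, 0.966, 0.0]
force: [-0.9, -0.5, 1.3]
finger_gap: 0.0091
```

```bash
python3 go.py 0.5097 0.2375 0.197 150;  python3 - <<'E'
from workcell import vision
from meas import *
o=[]
for n,b in(('top',(150,205,230,280)),('side',(200,110,275,185))):
    c=vision.read_camera(n);x0,y0,x1,y1=b
    o.append(cv2.resize(c['frame'][y0:y1,x0:x1,::-1],(395,395),interpolation=cv2.INTER_CUBIC))
cv2.imwrite('pics/c2.png',np.hstack(o))
E
```

```text
t 2.2 pos [0.5096 0.239  0.1388] yaw 150.0 tilt 0.02 F [-0.94 -0.46  1.32] M [ 0.002 -0.02   0.006] gap 0.0091
translation [-0.0009 -0.0012 -0.0582] dr [ 0.02  0.01 -0.  ]
```

View pics/c2.png

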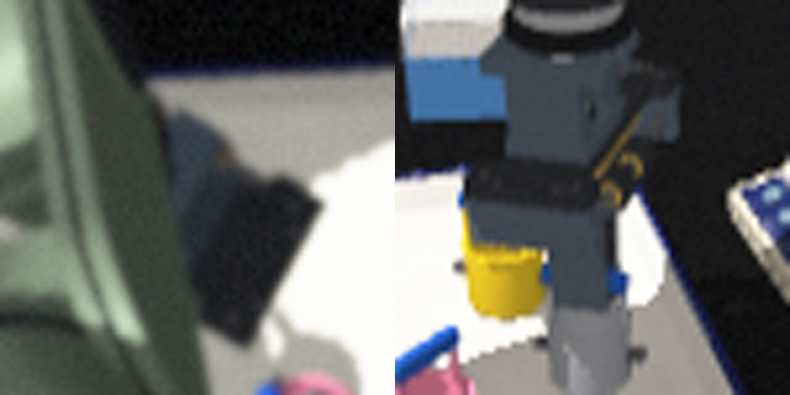

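The side view shows the fingers gripping the blue bar of the steel sieve (crop (585,280)), gap 9.1 mm. Lifting.

>>> {"api": "arm_command", "payload": {"grip": [-1,-1,-1,-1,-1], "translation": [[0,0,-0.02],[0,0,-0.06],[0,0,-0.11],[0,0,-0.11],[0,0,-0.11]], "dr": [[0,0,0],[0,0,0],[0,0,0],[0,0,0],[0,0,0]]}}

```text
time: 2.8
ee_pos: [0.5096, 0.2391, 0.2493]
ee_rot: [0.001, 0.259, 0.966, 0.001]
force: [0.5, -0.2, -2.3]
finger_gap: 0.0096
```

```bash
python3 go.py 0.5437 -0.1003 0.24 167.5
```

```text
t 2.8 pos [0.5096 0.2391 0.2493] yaw 150.0 tilt 0.11 F [ 0.45 -0.16 -2.34] M [-0.012  0.004 -0.005] gap 0.0096
translation [-0.1992 -0.2769  0.0091] dr [  0.08   0.08 -17.5 ]
```

>>> {"api": "arm_command", "payload": {"grip": [-1,-1,-1,-1,-1,-1,-1,-1,-1,-1], "translation": [[-0.02,-0.0277,0.0],[-0.05,-0.0692,0.0],[-0.08,-0.111,0.0],[-0.11,-0.152,0.0],[-0.14,-0.194,0.0],[-0.17,-0.235,0.0],[-0.19,-0.264,0.005],[-0.1992,-0.2769,0.009],[-0.1992,-0.2769,0.009],[-0.1992,-0.2769,0.009]], "dr": [[0,0,-2],[0,0,-4],[0,0,-6],[0,0,-8],[0,0,-10],[0,0,-12],[0,0,-14],[0,0,-16],[0,0,-17.5],[0,0,-17.5]]}}

```text
time: 3.8
ee_pos: [0.5427, -0.1001, 0.2377]
ee_rot: [-0.002, 0.109, 0.994, 0.001]
force: [0.4, 1.0, -1.5]
finger_gap: 0.0096
```

```bash
python3 go.py 0.5437 -0.1003 0.24 167.5;python3 - <<'E'
from workcell import vision
from meas import *
import pickle
o=[]
for n,b in(('top',(260,180,360,280)),('side',(225,150,325,275))):
    c=vision.read_camera(n);pickle.dump(c,open(n+'3.pkl','wb'));x0,y0,x1,y1=b
    o.append(cv2.resize(c['frame'][y0:y1,x0:x1,::-1],(395,int(395*(y1-y0)/(x1-x0))),interpolation=cv2.INTER_CUBIC))
h=min(k.shape[0] for k in o)
I=np.zeros((600,800,3),np.uint8);I[:395,:395]=o[0];I[:493,400:795]=o[1]
cv2.imwrite('pics/c3.png',I)
E
```

```text
t 3.8 pos [ 0.5427 -0.1001  0.2377] yaw 167.45 tilt 0.23 F [ 0.39  1.   -1.46] M [ 0.024 -0.014  0.034] gap 0.0096
translation [-0.001   0.     -0.0023] dr [ 0.04 -0.23 -0.05]
```

View pics/c3.png

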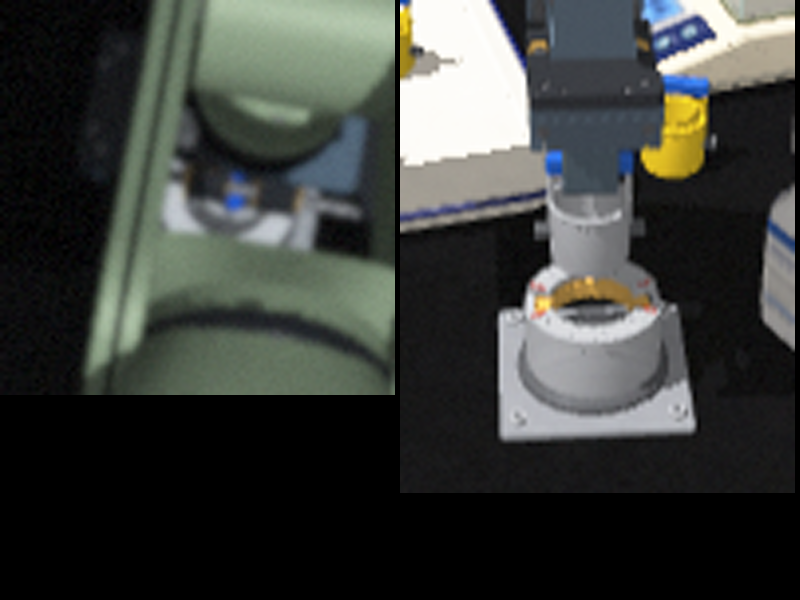

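Run:
```python
from meas import *
import pickle
from workcell import state
s=pickle.load(open('side3.pkl','rb'));st=state()
p=np.array(st['ee_pos']);q=rot(st['ee_rot'])
f=s['frame'].astype(int);g=f.sum(2)//3
for y in range(198,217,1): print(y,g[y,255:292].tolist())
for d in(.1345,.1368): 
    A=p+q.apply([0,0,d]); print('axis pts px', [np.round(proj(s,A+[0,0,h]),1) for h in(0,.024,.048,.075)])
    for sx in(-1,1): print('lug',np.round(proj(s,A-q.apply([0,0,.024])+q.apply([sx*.031,0,0])),1))
    print('bar',[np.round(proj(s,A-q.apply([0,0,.075])+q.apply([sx*.028,0,0])),1) for sx in(-1,1)])
m,b=blobs(s,(100,120,60),(130,255,255),(255,180,292,202));
for k in b: print(k[0],k[1],np.argwhere(k[2]).min(0),np.argwhere(k[2]).max(0))
```

```text
198 [133, 133, 126, 124, 101, 78, 60, 142, 135, 121, 111, 85, 72, 71, 72, 74, 72, 77, 76, 77, 77, 75, 71, 73, 74, 99, 102, 123, 90, 14, 17, 23, 25, 25, 25, 23, 22]
199 [77, 78, 61, 43, 40, 50, 68, 155, 137, 105, 111, 96, 90, 90, 89, 94, 104, 110, 112, 97, 98, 95, 95, 95, 96, 104, 102, 123, 100, 13, 24, 25, 26, 26, 25, 24, 26]
200 [52, 70, 68, 82, 101, 106, 116, 175, 147, 104, 111, 116, 117, 119, 120, 121, 134, 145, 148, 122, 121, 119, 117, 117, 115, 111, 103, 121, 105, 13, 25, 23, 23, 24, 25, 24, 22]
201 [109, 119, 118, 130, 148, 123, 111, 164, 187, 110, 111, 116, 118, 120, 122, 121, 130, 146, 150, 121, 120, 120, 118, 115, 114, 111, 102, 116, 89, 17, 25, 17, 20, 18, 19, 18, 22]
202 [149, 135, 126, 123, 120, 62, 16, 118, 209, 151, 116, 116, 118, 121, 122, 123, 139, 146, 151, 120, 122, 120, 118, 115, 113, 112, 107, 115, 86, 15, 14, 18, 13, 16, 13, 18, 10]
203 [119, 88, 62, 52, 11, 15, 14, 93, 182, 189, 162, 128, 119, 119, 122, 122, 134, 147, 151, 137, 121, 121, 118, 117, 137, 161, 112, 110, 84, 14, 12, 16, 14, 13, 16, 13, 18]
204 [14, 14, 14, 11, 11, 12, 17, 93, 161, 186, 195, 170, 155
[... 1977 characters left out ...]
08, 72, 12, 18, 15, 15, 14, 15, 14, 17, 14]
216 [13, 12, 11, 17, 14, 15, 13, 13, 98, 152, 159, 158, 156, 154, 153, 150, 143, 140, 137, 130, 124, 119, 116, 115, 113, 112, 110, 88, 59, 30, 13, 14, 16, 14, 14, 16, 14]
axis pts px [array([272.4, 213.6]), array([272.3, 206.1]), array([272.3, 198.4]), array([272.2, 189.4])]
lug [284.5 205.8]
lug [260.2 206.5]
bar [array([283.6, 189.1]), array([261. , 189.7])]
axis pts px [array([272.4, 214.3]), array([272.3, 206.8]), array([272.3, 199.1]), array([272.2, 190.2])]
lug [284.4 206.5]
lug [260.2 207.2]
bar [array([283.5, 189.9]), array([261. , 190.5])]
23 [263.56521739 190.60869565] [188 262] [193 265]
24 [281.54166667 190.75      ] [188 280] [194 283]
```

The side picture shows the sieve above the holder, lugs at (258.5,207.5) and (286.5,207), midpoint 272.5. That is within about 0.6 mm of the TCP axis. Lowering in stages.

```bash
python3 go.py 0.5434 -0.1003 0.21 167.5
```

```text
t 3.9 pos [ 0.5432 -0.0993  0.2387] yaw 167.54 tilt 0.12 F [-0.01 -0.2  -1.04] M [ 0.058  0.023 -0.003] gap 0.0098
translation [-0.0005 -0.001   0.0287] dr [ 0.03 -0.11  0.04]
```

>>> {"api": "arm_command", "payload": {"grip": [-1,-1,-1,-1,-1,-1], "translation": [[0,-0.0005,0.015],[0,-0.001,0.027],[0,-0.001,0.029],[0,-0.001,0.029],[0,-0.001,0.029],[0,-0.001,0.029]], "dr": [[0,0,0],[0,0,0],[0,0,0],[0,0,0],[0,0,0],[0,0,0]]}}

```text
time: 4.5
ee_pos: [0.5437, -0.1013, 0.2111]
ee_rot: [0.001, 0.109, 0.994, -0.0]
force: [0.3, 0.2, -2.6]
finger_gap: 0.0098
```

```bash
python3 go.py 0.5434 -0.1003 0.187 167.5;python3 - <<'E'
from workcell import vision
from meas import *
import pickle
o=[]
for n,b in(('top',(295,205,345,255)),('side',(240,180,310,240))):
    c=vision.read_camera(n);pickle.dump(c,open(n+'4.pkl','wb'));x0,y0,x1,y1=b
    o.append(cv2.resize(c['frame'][y0:y1,x0:x1,::-1],(395,int(395*(y1-y0)/(x1-x0))),interpolation=cv2.INTER_CUBIC))
I=np.zeros((400,800,3),np.uint8);I[:395,:395]=o[0];I[:o[1].shape[0],400:795]=o[1]
cv2.imwrite('pics/c4.png',I)
E
```

```text
t 4.5 pos [ 0.5437 -0.1013  0.2111] yaw 167.51 tilt 0.07 F [ 0.35  0.2  -2.56] M [-0.002 -0.024 -0.021] gap 0.0098
translation [0.0006 0.0009 0.0241] dr [0.01 0.07 0.01]
```

View pics/c4.png

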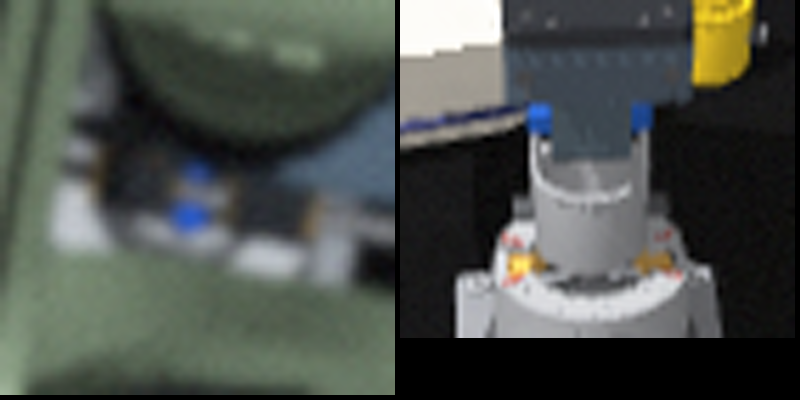

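The side crop shows the cup (bottom edges 538 and 643) centred between the brass gaps (522 and 655), so it's aligned. Continuing down slowly.

>>> {"api": "arm_command", "payload": {"grip": [-1,-1,-1,-1,-1,-1,-1,-1], "translation": [[0,0.0005,0.004],[0,0.0005,0.008],[0,0.0005,0.011],[0,0.0005,0.014],[0,0.0005,0.017],[0,0.0005,0.02],[0,0.0005,0.02],[0,0.0005,0.02]], "dr": [[0,0,0],[0,0,0],[0,0,0],[0,0,0],[0,0,0],[0,0,0],[0,0,0],[0,0,0]]}}

```text
time: 5.4
ee_pos: [0.5435, -0.1008, 0.1905]
ee_rot: [-0.0, 0.109, 0.994, 0.0]
force: [0.1, 0.1, -1.4]
finger_gap: 0.0095
```

```bash
python3 go.py 0.5434 -0.1003 0.180 167.5;python3 - <<'E'
from workcell import vision
from meas import *
import pickle
o=[]
for n,b in(('top',(295,205,345,255)),('side',(240,180,310,240))):
    c=vision.read_camera(n);pickle.dump(c,open(n+'5.pkl','wb'));x0,y0,x1,y1=b
    o.append(cv2.resize(c['frame'][y0:y1,x0:x1,::-1],(395,int(395*(y1-y0)/(x1-x0))),interpolation=cv2.INTER_CUBIC))
I=np.zeros((400,800,3),np.uint8);I[:395,:395]=o[0];I[:o[1].shape[0],400:795]=o[1]
cv2.imwrite('pics/c5.png',I)
E
```

```text
t 5.4 pos [ 0.5435 -0.1008  0.1905] yaw 167.51 tilt 0.01 F [ 0.12  0.07 -1.42] M [ 0.024  0.025 -0.027] gap 0.0095
translation [0.0002 0.0005 0.0105] dr [ 0.   -0.    0.01]
```

View pics/c5.png

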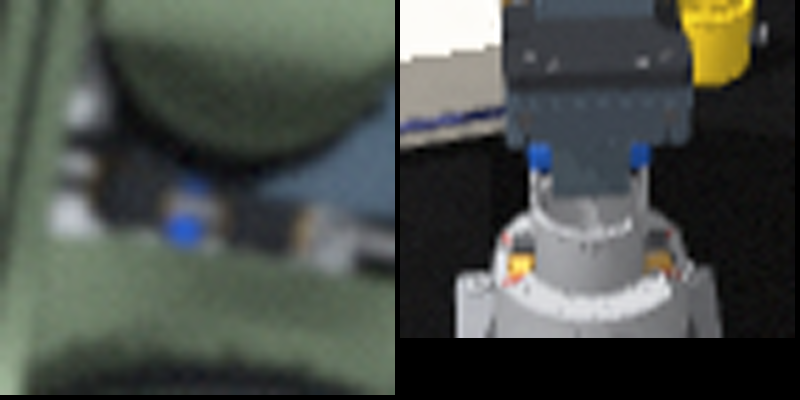

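The cup is inside the rim with no side force, and the lugs (520,245) and (657,240) sit over the brass gaps. Lowering to the ring.

>>> {"api": "arm_command", "payload": {"grip": [-1,-1,-1,-1,-1,-1,-1], "translation": [[0,0.0003,0.003],[0,0.0003,0.006],[0,0.0003,0.009],[0,0.0003,0.011],[0,0.0003,0.012],[0,0.0003,0.012],[0,0.0003,0.012]], "dr": [[0,0,0],[0,0,0],[0,0,0],[0,0,0],[0,0,0],[0,0,0],[0,0,0]]}}

```text
time: 6.2
ee_pos: [0.5436, -0.1006, 0.1786]
ee_rot: [0.0, 0.109, 0.994, 0.0]
force: [0.3, -0.4, -1.7]
finger_gap: 0.0093
```

```bash
python3 go.py 0.5434 -0.1003 0.170 167.5
```

```text
t 6.2 pos [ 0.5436 -0.1006  0.1786] yaw 167.51 tilt 0.01 F [ 0.29 -0.43 -1.69] M [-0.01   0.02   0.038] gap 0.0093
translation [0.0003 0.0002 0.0086] dr [0.   0.01 0.01]
```

>>> {"api": "arm_command", "payload": {"grip": [-1,-1,-1,-1,-1], "translation": [[0,0,0.001],[0,0,0.002],[0,0,0.003],[0,0,0.003],[0,0,0.003]], "dr": [[0,0,0],[0,0,0],[0,0,0],[0,0,0],[0,0,0]]}}

```text
time: 6.7
ee_pos: [0.5436, -0.1005, 0.1758]
ee_rot: [0.0, 0.109, 0.994, 0.0]
force: [-0.3, -0.8, 1.3]
finger_gap: 0.01
```

```bash
python3 go.py 0.5434 -0.1003 0.170 167.5
```

```text
t 6.7 pos [ 0.5436 -0.1005  0.1758] yaw 167.5 tilt 0.02 F [-0.34 -0.76  1.28] M [0.017 0.054 0.018] gap 0.01
translation [0.0003 0.0002 0.0058] dr [0.   0.02 0.  ]
```

Ring contact is at about z 0.176, as predicted. Pressing another 5.5 mm.

>>> {"api": "arm_command", "payload": {"grip": [-1,-1,-1,-1,-1,-1], "translation": [[0,0,0.001],[0,0,0.002],[0,0,0.003],[0,0,0.003],[0,0,0.003],[0,0,0.003]], "dr": [[0,0,0],[0,0,0],[0,0,0],[0,0,0],[0,0,0],[0,0,0]]}}

```text
time: 7.3
ee_pos: [0.5436, -0.1005, 0.1727]
ee_rot: [0.0, 0.109, 0.994, 0.0]
force: [-1.3, 0.4, 2.9]
finger_gap: 0.0096
```

```bash
python3 go.py 0.5434 -0.1003 0.170 167.5
```

```text
t 7.3 pos [ 0.5436 -0.1005  0.1727] yaw 167.5 tilt 0.02 F [-1.25  0.4   2.92] M [ 0.059  0.119 -0.005] gap 0.0096
translation [0.0003 0.0002 0.0027] dr [0.01 0.02 0.  ]
```

>>> {"api": "arm_command", "payload": {"grip": [-1,-1,-1,-1,-1,-1], "translation": [[0,0,0.001],[0,0,0.002],[0,0,0.003],[0,0,0.003],[0,0,0.003],[0,0,0.003]], "dr": [[0,0,0],[0,0,0],[0,0,0],[0,0,0],[0,0,0],[0,0,0]]}}

```text
time: 7.9
ee_pos: [0.5437, -0.1005, 0.1697]
ee_rot: [0.0, 0.109, 0.994, 0.0]
force: [-0.3, -0.7, 4.8]
finger_gap: 0.0096
```

```bash
python3 go.py 0.5434 -0.1003 0.170 167.5;python3 - <<'E'
from workcell import vision
from meas import *
import pickle
o=[]
for n,b in(('top',(295,205,345,255)),('side',(240,180,310,240))):
    c=vision.read_camera(n);pickle.dump(c,open(n+'6.pkl','wb'));x0,y0,x1,y1=b
    o.append(cv2.resize(c['frame'][y0:y1,x0:x1,::-1],(395,int(395*(y1-y0)/(x1-x0))),interpolation=cv2.INTER_CUBIC))
I=np.zeros((400,800,3),np.uint8);I[:395,:395]=o[0];I[:o[1].shape[0],400:795]=o[1]
cv2.imwrite('pics/c6.png',I)
E
```

```text
t 7.9 pos [ 0.5437 -0.1005  0.1697] yaw 167.51 tilt 0.02 F [-0.27 -0.71  4.79] M [0.016 0.169 0.009] gap 0.0096
translation [ 0.0003  0.0002 -0.0003] dr [0.01 0.02 0.01]
```

View pics/c6.png

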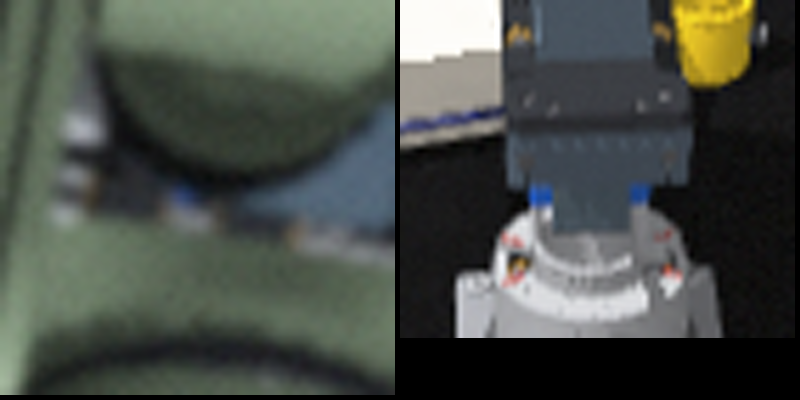

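Pressing is about 6.7 N net and the lugs are below the lips (brass hidden at (517,265)). The sieve origin should be about 33 mm up. Turning clockwise (+ about tool z), quickly up to 24°, then in small steps.

>>> {"api": "arm_command", "payload": {"grip": [-1,-1,-1,-1,-1,-1,-1,-1], "translation": [[0,0,0],[0,0,0],[0,0,0],[0,0,0],[0,0,0],[0,0,0],[0,0,0],[0,0,0]], "dr": [[0,0,1],[0,0,3],[0,0,5],[0,0,7],[0,0,9],[0,0,11],[0,0,12],[0,0,12]]}}

```text
time: 8.8
ee_pos: [0.5438, -0.1006, 0.1697]
ee_rot: [0.0, 0.212, 0.977, 0.0]
force: [0.3, -0.6, 4.3]
finger_gap: 0.0099
```

```bash
python3 go.py 0.5434 -0.1003 0.170 167.5
```

```text
t 8.8 pos [ 0.5438 -0.1006  0.1697] yaw 155.49 tilt 0.04 F [ 0.29 -0.57  4.26] M [-0.046 -0.019 -0.058] gap 0.0099
translation [ 0.0005  0.0001 -0.0003] dr [ 1.000e-02  4.000e-02 -1.201e+01]
```

>>> {"api": "arm_command", "payload": {"grip": [-1,-1,-1,-1,-1,-1,-1,-1], "translation": [[0,0,0],[0,0,0],[0,0,0],[0,0,0],[0,0,0],[0,0,0],[0,0,0],[0,0,0]], "dr": [[0,0,1],[0,0,3],[0,0,5],[0,0,7],[0,0,9],[0,0,11],[0,0,12],[0,0,12]]}}

```text
time: 9.6
ee_pos: [0.5435, -0.1005, 0.1695]
ee_rot: [-0.0, 0.313, 0.95, 0.0]
force: [0.3, -0.3, 3.5]
finger_gap: 0.0098
```

```bash
python3 go.py 0.5434 -0.1003 0.170 167.5
```

```text
t 9.6 pos [ 0.5435 -0.1005  0.1695] yaw 143.49 tilt 0.01 F [ 0.34 -0.25  3.47] M [-0.038  0.017  0.015] gap 0.0098
translation [ 0.0003  0.0001 -0.0005] dr [ 1.000e-02 -0.000e+00 -2.401e+01]
```

>>> {"api": "arm_command", "payload": {"grip": [-1,-1,-1,-1], "translation": [[0,0,0],[0,0,0.0005],[0,0,0.0005],[0,0,0.0005]], "dr": [[0,0,1.5],[0,0,3],[0,0,4],[0,0,4]]}}

```text
time: 10.0
ee_pos: [0.5436, -0.1005, 0.169]
ee_rot: [-0.0, 0.346, 0.938, 0.0]
force: [-0.0, -0.3, 5.0]
finger_gap: 0.0098
```

>>> {"api": "arm_command", "payload": {"grip": [-1,-1,-1], "translation": [[0,0,0],[0,0,0],[0,0,0]], "dr": [[0,0,1.2],[0,0,2],[0,0,2]]}}

```text
time: 10.3
ee_pos: [0.5435, -0.1005, 0.1691]
ee_rot: [0.0, 0.363, 0.932, 0.0]
force: [-0.8, 0.1, 5.0]
finger_gap: 0.0094
```

```bash
python3 go.py 0.5434 -0.1003 0.170 167.5
```

```text
t 10.3 pos [ 0.5435 -0.1005  0.1691] yaw 137.48 tilt 0.01 F [-0.79  0.06  4.95] M [-0.065  0.061 -0.042] gap 0.0094
translation [ 0.0003  0.0001 -0.0009] dr [ 1.000e-02  0.000e+00 -3.002e+01]
```

At 30°. Now 2° steps, checking force after each.

>>> {"api": "arm_command", "payload": {"grip": [-1,-1,-1], "translation": [[0,0,0],[0,0,0],[0,0,0]], "dr": [[0,0,1.2],[0,0,2],[0,0,2]]}}

```text
time: 10.6
ee_pos: [0.5435, -0.1005, 0.169]
ee_rot: [-0.0, 0.379, 0.925, 0.0]
force: [-1.0, -0.4, 4.3]
finger_gap: 0.0094
```

>>> {"api": "arm_command", "payload": {"grip": [-1,-1,-1], "translation": [[0,0,0],[0,0,0],[0,0,0]], "dr": [[0,0,1.2],[0,0,2],[0,0,2]]}}

```text
time: 10.9
ee_pos: [0.5435, -0.1006, 0.169]
ee_rot: [-0.0, 0.395, 0.919, 0.0]
force: [0.2, 0.1, 4.6]
finger_gap: 0.0096
```

>>> {"api": "arm_command", "payload": {"grip": [-1,-1,-1], "translation": [[0,0,0],[0,0,0],[0,0,0]], "dr": [[0,0,1.2],[0,0,2],[0,0,2]]}}

```text
time: 11.2
ee_pos: [0.5433, -0.1007, 0.1689]
ee_rot: [-0.0, 0.411, 0.912, -0.0]
force: [-0.2, -1.8, 4.8]
finger_gap: 0.0098
```

>>> {"api": "arm_command", "payload": {"grip": [-1,-1,-1], "translation": [[0,0,0],[0,0,0],[0,0,0]], "dr": [[0,0,1.2],[0,0,2],[0,0,2]]}}

```text
time: 11.5
ee_pos: [0.5434, -0.1006, 0.1689]
ee_rot: [-0.0, 0.427, 0.904, -0.0]
force: [-0.8, -1.8, 4.4]
finger_gap: 0.0099
```

>>> {"api": "arm_command", "payload": {"grip": [-1,-1,-1], "translation": [[0,0,0],[0,0,0],[0,0,0]], "dr": [[0,0,1.2],[0,0,2],[0,0,2]]}}

```text
time: 11.8
ee_pos: [0.5432, -0.1002, 0.1682]
ee_rot: [-0.001, 0.443, 0.897, 0.0]
force: [-0.0, 0.4, -1.7]
finger_gap: 0.0097
```

```bash
python3 go.py 0.5434 -0.1003 0.170 167.5
```

```text
t 11.8 pos [ 0.5432 -0.1002  0.1682] yaw 127.47 tilt 0.08 F [-0.04  0.41 -1.69] M [-0.022 -0.02  -0.001] gap 0.0097
translation [-0.0002  0.0001 -0.0018] dr [  0.    -0.09 -40.03]
```

At 40° the push vanished (Fz +4.4 → −1.7, just the sieve's weight), so the lugs are in the notches. Settling and rechecking before release.

>>> {"api": "arm_command", "payload": {"grip": [-1,-1,-1], "translation": [[0,0,0.0003],[0,0,0.0005],[0,0,0.0005]], "dr": [[0,0,0],[0,0,0],[0,0,0]]}}

```text
time: 12.1
ee_pos: [0.5435, -0.1005, 0.1683]
ee_rot: [-0.0, 0.442, 0.897, 0.0]
force: [1.0, -0.1, -1.9]
finger_gap: 0.0099
```

```bash
python3 go.py 0.5434 -0.1003 0.170 127.5
```

```text
t 12.1 pos [ 0.5435 -0.1005  0.1683] yaw 127.5 tilt 0.02 F [ 1.04 -0.11 -1.89] M [-0.042  0.04   0.01 ] gap 0.0099
translation [ 0.0002  0.     -0.0017] dr [-0.01 -0.02  0.  ]
```

>>> {"api": "arm_command", "payload": {"grip": [-0.7,-0.5,-0.3,-0.1,0.1,0.2,0.2,0.2], "translation": [[0,0,0],[0,0,0],[0,0,0],[0,0,0],[0,0,0],[0,0,0],[0,0,0],[0,0,0]], "dr": [[0,0,0],[0,0,0],[0,0,0],[0,0,0],[0,0,0],[0,0,0],[0,0,0],[0,0,0]]}}

```text
time: 12.9
ee_pos: [0.5436, -0.1005, 0.1685]
ee_rot: [0.0, 0.442, 0.897, 0.0]
force: [0.1, 0.7, -0.5]
finger_gap: 0.0548
```

>>> {"api": "arm_command", "payload": {"grip": [0.2,0.2,0.2,0.2,0.2,0.2,0.2,0.2,0.2,0.2], "translation": [[0,0,-0.01],[0,0,-0.04],[0,0,-0.08],[0,0,-0.12],[0,0,-0.12],[0.05,0.12,-0.12],[0.08,0.2,-0.12],[0.08,0.2,-0.12],[0.08,0.2,-0.12],[0.08,0.2,-0.12]], "dr": [[0,0,0],[0,0,0],[0,0,0],[0,0,0],[0,0,0],[0,0,0],[0,0,0],[0,0,0],[0,0,0],[0,0,0]]}}

```text
time: 13.9
ee_pos: [0.655, 0.0889, 0.2877]
ee_rot: [-0.0, 0.441, 0.898, 0.001]
force: [0.2, -0.3, -1.0]
finger_gap: 0.0549
```

```bash
python3 go.py 0.5434 -0.1003 0.170 127.5;python3 - <<'E'
from workcell import vision
from meas import *
import pickle
c={n:vision.read_camera(n) for n in('top','side')}
for n in c: pickle.dump(c[n],open(n+'9.pkl','wb'))
o=[]
for n,b in(('top',(280,190,360,270)),('side',(235,190,315,270))):
    x0,y0,x1,y1=b;o.append(cv2.resize(c[n]['frame'][y0:y1,x0:x1,::-1],(395,395),interpolation=cv2.INTER_CUBIC))
cv2.imwrite('pics/c9.png',np.hstack(o)); cv2.imwrite('pics/top9.png',c['top']['frame'][:,:,::-1])
pr=[]
for n,b in(('top',(295,200,345,260)),('side',(250,190,300,250))):
    m,bl=blobs(c[n],(100,120,60),(130,255,255),b); bl=max(bl,key=lambda k:k[0]);pr.append(bl[1]);print(n,bl[0],bl[1])
    P=np.array([plane(c[n],*p[::-1],.1055)[:2] for p in np.argwhere(bl[2])]);w,V=np.linalg.eigh(np.cov(P.T));print(P.mean(0),np.degrees(np.arctan2(V[1,1],V[0,1]))%180)
print(tri(c['top'],pr[0],c['side'],pr[1]))
E
```

```text
t 13.9 pos [0.655  0.0889 0.2877] yaw 127.72 tilt 0.1 F [ 0.24 -0.3  -1.03] M [-0.044  0.016  0.05 ] gap 0.0549
translation [-0.0815 -0.2041  0.1174] dr [ 0.07 -0.07  0.22]
top 93 [318.43010753 225.98924731]
[ 0.54315067 -0.10026946] 128.8217516604168
side 121 [272.94214876 213.50413223]
[ 0.54402267 -0.1004973 ] 123.90500682272041
(array([ 0.54367114, -0.10033739,  0.10523098]), np.float64(0.0009728483147886912))
```

View pics/c9.png

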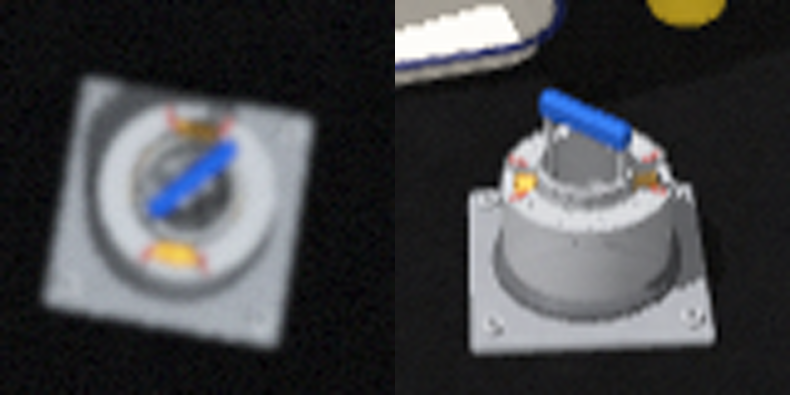

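View pics/top9.png

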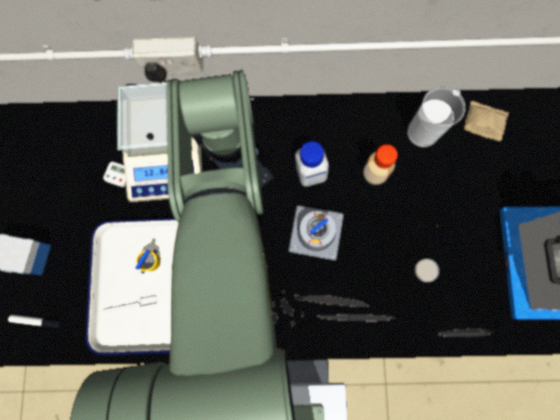

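The pictures show the sieve in the holder with its bar at top (318,226) and side (273,213). The bar centre triangulates to (0.5437, −0.1003, 0.105), so the sieve origin is about 30 mm up and on axis. The brass ring is back up in the gaps, the bystanders haven't moved and the arm is clear. Handing in.

```bash
python3 -c "
from workcell import workorder
print(workorder.sign_off())"
```

```text
the job is handed in; nothing more can be done
None
```

The steel sieve is hanging in the holder, locked and released, and I handed the job in at about 14 s of the 72 s allowed. Sign-off gives no verdict, so what follows is my own measurement.

- **What I did:** I gripped the sieve by its blue bar and lowered its lugs through the gaps. I pressed about 6 mm into the sprung ring, with about 6–7 N on the holder as read at the wrist. I then turned it clockwise in small steps until the push vanished at about 40° (wrist force from +4.4 N to −1.7 N, just the sieve's weight). There I stopped, let go and backed away.
- **Position:** the last pictures put the bar centre at (0.5437, −0.1003, 0.105). The sieve is therefore within about 1 mm of the holder's axis, with its origin about 30 mm above the holder's (30.5 mm when locked).
- **Angle:** the top view gives the bar at about 129°, against about 167.5° for the gaps, so it is turned roughly 39°. The side view read about 124°, but it is the less accurate one here. Either way it is well past the 20° (0.35 rad) needed.
- **Upright:** I judged this by eye from the pictures and did not measure the tilt.
- **Surroundings:** the bottle, jar and dish appear where they started, and the arm is clear of everything.
- **Forces:** the highest reading was about 5 N at the wrist. I only read forces at the end of each move, so brief peaks in between were not seen.

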